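# Sweep the punched slugs off the fixture plate into the slug pan

## Robot

A 7-joint arm with a two-finger parallel gripper is mounted at the origin on the work surface. World frame = base frame: x ahead of the robot, y to its left, z up, the work surface at z = 0. Lengths are in m, angles in rad, forces in N, time in s.
With the tool pointing down it reaches from about 0.4 to 0.9 m from the base axis. Payload 5.5 kg.
Tool frame: the origin (TCP) lies on the centre line of the jaws, within the pads' length; the fingertips stand ahead of it and the grasp point (between the pads) lies 6 mm ahead of it (r.finger_overhang is the z of the fingertips in the tool frame, in m); z points along the fingers, y is the direction in which the jaws open and shut (so a half turn about z gives the same grasp; the last joint's range is limited). The gripper opens to 92 mm and grips with 3 to 60 N. Pads are 19 mm wide; open, the fingers measure 130 mm over their backs; the gripper's body (75 mm by 190 mm) begins 47 mm behind the grasp point.
Start: joints at [-0.948, 0.501, -0.427, 1.55, 0.221, 1.138, -0.21], TCP at [0.229, 0.608, 0.252] pointing down, gripper open.
Joint ranges: [-2.88, 2.88], [-0.31, 2.03], [-1.54, 1.56], [0.2, 2.42], [-1.41, 4.55], [0.19, 2.02], [-2.57, 2.57]. Speed limits (rad/s): [2.57, 2.57, 3.14, 3.14, 3.14, 3.14, 3.14].

## Interface

Orientations are given as a rotation vector (axis times angle).
In Python, from plant import r gives the robot as it stands.
- The arm moves only by the tool apply_moves, never from a script. Its argument "targets" is one flat list of numbers, 7 for each row, row after row: the turn, a rotation vector about the tool's x, y, z in rad, then the shift along the tool's x, y, z in mm, then the closure, from 0 (fully open) to 1 (shut). In form: [wx, wy, wz, dx, dy, dz, jaw, wx, wy, wz, dx, dy, dz, jaw, ...]. A call has exactly 5 rows; each row is the pose to reach, as a shift and turn from the pose measured when the call began, along the tool's axes at that moment; what a row does not reach only later rows make up. A row lasts 1/10 s, in which the tool goes at most 50 mm and 8.59 degrees, less where a joint would pass 70% of its speed; a pose out of reach is approached as far as the arm can. A call with a gripper value outside its range is refused whole. The fingers move at their own pace and stop on an object; "squeeze" is the grip in N (left out, the last holds). Time passes only in rows, so rows that repeat a pose let the fingers close, or fill a call up. It gives the time, the measured TCP pose, the force and the opening at its end, in the units of the state.
- r.sense(): the state, without advancing time (a new reading comes with each control period).
- r.camera(name): name is "side" or "top"; returns (picture, depth): 384x512x3 uint8, red, green, blue; 384x512 float32, m along the optical axis (not along the pixel's ray), 0 where there is no reading.
- r.get_calibration(name): a dict with "fx", "fy", "cx", "cy" (pixels), "k1" (the pictures are not rectified: a ray, as slopes to the right and down, at radius r is drawn at 1 + k1 r^2 times it, then the intrinsics apply), "cam_to_world" (4x4, takes a point from camera to world coordinates). Camera axes: x right, y up, looking along -z (the intrinsics and any distortion apply to the point x, -y, -z); pixel columns grow to the right and rows downward; lengths in m; the calibration is good to about 2 mm. A picture is of the moment at which its call begins. get_calibration takes no time and is no camera call.
- r.sign_off(): hands the job in, once; it reports no verdict.
Trained networks look in the newest picture that a camera, given by its name, has taken for a name from the list of things; names that differ only in an ending like _2 or _b are one class to them, and where a whole thing is asked for, a point or a joint stands for the part that bears it (a point fixed in the world has none). Each returns a list of dicts, best first, with "score" (0 to 1); they miss things now and then, are a little off and sometimes report something else, mostly with a low value. They report only what shows in the picture. A call takes as long as a camera call.
- r.outline_of(camera, target): "mask" (384x512 bool, what is visible of it) and "bbox" ([left, top, right, bottom] in pixels, round what is visible of it).
The state is a dict: "time_s": time; "qpos": joint angles; "joint_vel": joint speeds; "tau": joint torques, N m; "tool_pos": TCP position; "ee_rot": TCP orientation; "ft_force": force on the tool from outside, world axes, zero at the start; "ft_torque": the same for the moment, N m; "width": finger opening in m.
Only numpy, scipy, OpenCV 4.12 (cv2) and the standard library are available. Lean on these libraries where they do the work, as an engineer would, in place of code of your own. Each camera call takes 0.05 s, during which the arm holds its last target.

## Task

Three brass slugs from a trial punching lie on the dark steel fixture plate. With closed fingers, sweep all three along the plate and over its end into the shallow slug pan that stands against that end; slide them and do not pick them up. Keep off the toggle clamp and its die, leave the guide block, the punch and the brass setting ring where they are, and finish clear of everything.

Things in the scene. Friction and masses are not known exactly. Their poses are not given: they have to be found in the camera images.
- plate: dark steel fixture plate, fixed, 280 mm along its x, 360 mm along its y, 25 mm thick; top flat at z = 25 mm (slot lines and screw heads do not catch). Origin: centre of underside; x points roughly away from the robot. The slugs start in its middle band, within 50 mm of the line x = 0, at least 60 mm apart centre to centre
- pan: open sheet-metal slug pan, fixed, 116 mm along its x, 110 mm along its y, walls 3 mm thick, 18 mm high (7 mm below the plate's top), axes parallel to the plate's. It stands against one of the plate's ends (plate y = +180 or -180 mm, it changes) with a 2 mm gap, its middle up to 35 mm off the plate's line x = 0. Origin: centre of underside
- slug_1: a brass slug: flat round disc, diameter 22 mm, 8 mm thick, about 26 g, one of three alike, lying flat on the plate; loose, slides, does not roll. Origin: centre of its underside (25 mm above the counter at the start)
- slug_2: a brass slug: flat round disc, diameter 22 mm, 8 mm thick, about 26 g, one of three alike, lying flat on the plate; loose, slides, does not roll. Origin: centre of its underside (25 mm above the counter at the start)
- slug_3: a brass slug: flat round disc, diameter 22 mm, 8 mm thick, about 26 g, one of three alike, lying flat on the plate; loose, slides, does not roll. Origin: centre of its underside (25 mm above the counter at the start)
- clamp: closed toggle clamp with the dark-grey carbide die (a ring 60 mm across, 26 mm high) under its pad, fixed along the plate's back edge, away from the robot. All of it lies at plate x beyond +65 mm and under 56 mm above the plate's top. Origin: on the plate's top; die centre at its y = -57 mm, handle end at its y = +139 mm
- guide_block: bystander: pale blue acetal guide block, loose, 70 x 60 x 40 mm high with a 22 mm hole down through it, on the counter by the plate's other end. Origin: centre of its underside
- punch: bystander: polished steel punch, loose, standing on the counter on its 30 mm head between the robot and the plate; shank 22 mm across, 58 mm high in all. Origin: centre of its underside; z up
- setting_ring: bystander: brass setting ring, loose, lying on the plate near the long edge towards the robot, outside diameter 44 mm, 22 mm hole, 14 mm high. Origin: centre of its underside

How it is judged:
At the end, for the whole second after the job is handed in: All three slugs lie at rest inside the slug pan (within its walls, below 30 mm); the guide block, the punch and the setting ring are each within 10 mm of where they started, and the punch stands upright (x of slug_1 in the frame of pan between -0.055 and 0.055 m and y of slug_1 in the frame of pan between -0.052 and 0.052 m and z of each of slug_1, slug_2, slug_3 in the frame of pan below 0.03 m and linear speed of each of slug_1, slug_2, slug_3 below 0.02 m/s and x of slug_2 in the frame of pan between -0.055 and 0.055 m and y of slug_2 in the frame of pan between -0.052 and 0.052 m and x of slug_3 in the frame of pan between -0.055 and 0.055 m and y of slug_3 in the frame of pan between -0.052 and 0.052 m and distance of each of guide_block, punch, setting_ring from where it was at the start of the episode below 0.01 m and angle between punch's own z axis and vertical below 0.15 rad); the robot touches nothing.
It fails at once if a slug is lifted: its underside comes more than 14 mm above the plate's top (height (world z) of any of slug_1, slug_2, slug_3 above 0.039 m).
It fails at once if the guide block, the punch or the setting ring is moved more than 10 mm (distance of any of guide_block, punch, setting_ring from where it was at the start of the episode above 0.01 m).
It fails at once if the robot pushes on the clamp or its die with more than 10 N (contact force between any of the fingers, the arm and clamp above 10 N).
It also fails if it takes over 53 s, if anything falls off the work surface, if the arm or the gripper's body presses on something with over 40 N, if the wrist force passes 120 N, or if a joint passes its speed limit or range.

## Working session

There is one attempt and no reset: what is moved stays moved. The work goes in short steps, Python scripts to look and compute and a tool call to move; the robot and the scene stay as the last step left them, time stands still between calls to the robot, and variables do not carry over. Pictures are saved under pics/ and viewed, and the job is handed in when it is done.

Besides the shell and the picture viewer there is one more tool, called after "Emit:" by a JSON object that holds its "op" and its "data". apply_moves: Moves the arm, as the interface text tells. Its arguments: {"type":"object","properties":{"targets":{"type":"array","items":{"type":"number"}},"squeeze":{"type":"number"}},"required":["targets"]}

```bash
ls; mkdir -p pics
cat > h.py <<'E'
import numpy as np, cv2
from plant import r
def cal(n):
    c=r.get_calibration(n); return c
def world(n,u,v,d):
    c=cal(n); xd=(np.asarray(u,float)-c['cx'])/c['fx']; yd=(np.asarray(v,float)-c['cy'])/c['fy']
    x,y=xd.copy(),yd.copy()
    for _ in range(20):
        s=1+c['k1']*(x*x+y*y); x,y=xd/s,yd/s
    P=np.stack([x*d,-y*d,-np.asarray(d,float),np.ones_like(x)],-1)
    return (P@np.array(c['cam_to_world']).T)[...,:3]
def ray_z(n,u,v,z):
    a=world(n,np.array([u]),np.array([v]),np.array([0.0]))[0]
    b=world(n,np.array([u]),np.array([v]),np.array([1.0]))[0]
    t=(z-a[2])/(b[2]-a[2]); return a+t*(b-a)
def save(n,f):
    p,d=r.camera(n); cv2.imwrite('pics/'+f,p[...,::-1]); np.save(f'{n}_d.npy',d); return p,d
E
python3 - <<'E'
from h import *
s=r.sense(); print({k:np.round(v,3) for k,v in s.items()}, r.finger_overhang)
for n in('top','side'):
    p,d=save(n,n+'0.png'); c=cal(n); print(n,c)
    for t in ['slug_1','pan','setting_ring','punch','guide_block','clamp','plate']:
        for o in r.outline_of(n,t):
            m=o['mask']; 
            v,u=np.nonzero(m)
            if len(u)==0: continue
            k=d[v,u]>0
            w=world(n,u[k],v[k],d[v,u][k])
            print(t,round(o['score'],2),o['bbox'],len(u),np.round(np.median(w,0),3) if k.any() else None, np.round(w.min(0),3),np.round(w.max(0),3))
print(r.sense()['time_s'])
E
```

```text
pics
{'time_s': np.float64(0.0), 'qpos': array([-0.948,  0.502, -0.427,  1.551,  0.221,  1.138, -0.21 ]), 'joint_vel': array([-0.001, -0.   , -0.001, -0.001,  0.   , -0.   , -0.   ]), 'tau': array([ 0.0000e+00, -5.6658e+01, -5.8170e+00, -2.7912e+01, -6.9000e-02,
        3.1000e-02,  0.0000e+00]), 'tool_pos': array([0.229, 0.608, 0.251]), 'ee_rot': array([-5.62e-01, -3.09e+00,  3.00e-03]), 'ft_force': array([ 0.535, -0.561,  0.855]), 'ft_torque': array([ 0.005,  0.007, -0.043]), 'width': np.float64(0.092)} 0.025
top {'fx': 469.3957236287368, 'fy': 469.3957236287368, 'cx': 255.0380629378532, 'cy': 184.92164008595583, 'k1': 0.037643987280527175, 'cam_to_world': array([[ 0.00112813,  0.9989732 , -0.04529109,  0.49043082],
       [-0.99930832,  0.00280966,  0.03708083,  0.0323803 ],
       [ 0.03717001,  0.04521793,  0.99828539,  0.96222703],
       [ 0.        ,  0.        ,  0.        ,  1.        ]])}
slug_1 0.41 [267.2, 171.8, 278.4, 182.2] 69 [ 0.546 -0.034  0.034] [ 0.536 -0.042  0.031] [ 0.554 -0.026  0.037]
slug_1 0.39 [213.4, 174.5, 228.2, 182.8] 87 [0.55  0.063 0.034] [0.54  0.0
[... 1754 characters left out ...]
0.366 -0.005  0.061]
punch 0.42 [274.3, 196.9, 281.9, 204.4] 48 [ 0.545 -0.035  0.034] [ 0.535 -0.043  0.029] [ 0.556 -0.024  0.036]
guide_block 0.67 [338.0, 241.2, 384.9, 286.5] 1277 [ 0.574 -0.271  0.039] [ 0.546 -0.3   -0.001] [ 0.629 -0.216  0.043]
clamp 0.76 [281.3, 146.2, 348.3, 212.9] 1434 [ 0.636 -0.05   0.051] [ 0.611 -0.141 -0.002] [0.716 0.155 0.083]
plate 0.98 [181.7, 143.9, 377.8, 294.0] 13359 [ 0.515 -0.066  0.026] [ 0.385 -0.227 -0.001] [0.721 0.19  0.069]
plate 0.68 [190.1, 223.0, 208.3, 248.0] 314 [ 0.35  -0.022  0.028] [ 0.337 -0.031 -0.003] [0.384 0.025 0.061]
plate 0.45 [283.3, 149.1, 349.3, 213.1] 1230 [ 0.636 -0.076  0.051] [ 0.612 -0.141  0.023] [0.681 0.075 0.083]
0.8
```

Run:
```python
import cv2
p=cv2.imread('pics/top0.png'); c=p[90:300,100:420]; cv2.imwrite('pics/top0c.png',cv2.resize(c,None,fx=2.5,fy=2.5,interpolation=cv2.INTER_CUBIC))
p=cv2.imread('pics/side0.png'); c=p[120:320,150:410]; cv2.imwrite('pics/side0c.png',cv2.resize(c,None,fx=3,fy=3,interpolation=cv2.INTER_CUBIC))
```

```text
(no output)
```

View pics/top0c.png

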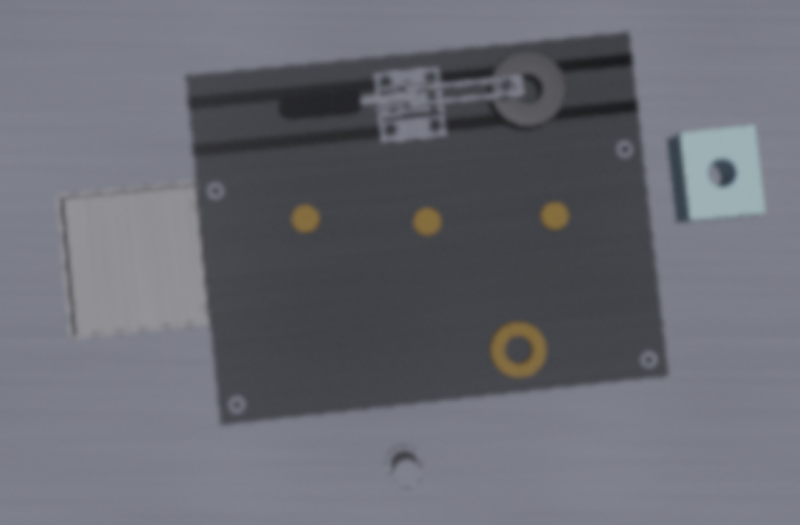

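View pics/side0c.png

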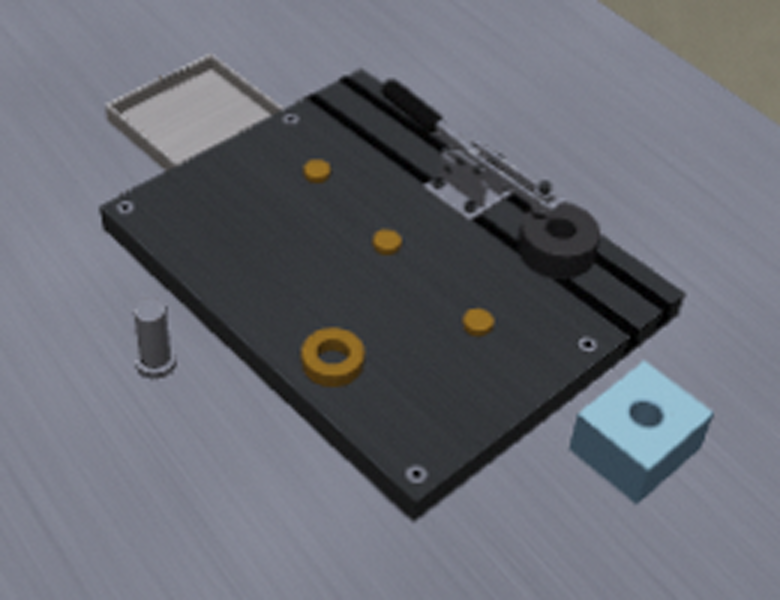

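The top view shows the pan against the left (+y) end. In the crop the slugs are at about (305,218), (427,221) and (555,215), the ring at (518,350), and the clamp along the far edge. Next I'll measure all of these in the plate frame.

```bash
cat > m.py <<'E'
from h import *
def blobs(n,p,ztop):
    hsv=cv2.cvtColor(p,cv2.COLOR_RGB2HSV)
    m=((hsv[...,0]>10)&(hsv[...,0]<32)&(hsv[...,1]>110)).astype(np.uint8)
    k,l,st,c=cv2.connectedComponentsWithStats(m)
    for i in range(1,k):
        if st[i,4]>15: yield c[i],st[i]
E
python3 - <<'E'
from m import *
P=cv2.imread('pics/top0.png')[...,::-1].copy()
cs=[np.array(c)/2.5+[100,90] for c in [(187,75),(629,33),(667,375),(221,424)]]
W=np.array([ray_z('top',*c,0.025)[:2] for c in cs]); print(W)
for i in range(4): print(np.linalg.norm(W[i]-W[(i+1)%4]))
ctr=W.mean(0); yv=(W[0]-W[1])+(W[3]-W[2]); a=np.arctan2(yv[1],yv[0]); print(ctr,np.degrees(a))
ey=np.array([np.cos(a),np.sin(a)]); ex=np.array([ey[1],-ey[0]])
def pl(w): return np.round([(w[:2]-ctr)@ex*1e3,(w[:2]-ctr)@ey*1e3],1)
for n in('top','side'):
    p=cv2.imread(f'pics/{n}0.png')[...,::-1].copy()
    for c,s in blobs(n,p,0):
        w=ray_z(n,*c,0.031 if s[4]<200 else 0.037); print(n,np.round(c,1),s[4],np.round(w,4),pl(w))
for c in [(62,197),(192,184),(207,324),(72,336)]:
    w=ray_z('top',c[0]/2.5+100,c[1]/2.5+90,0.018); print('pan',np.round(w,3),pl(w))
for c in [(112,105),(211,57),(282,108),(175,165)]:
    w=ray_z('side',c[0]/3+150,c[1]/3+120,0.018); print('pan side',np.round(w,3),pl(w))
for c in [(360,70),(683,297),(414,507),(103,208)]:
    w=ray_z('side',c[0]/3+150,c[1]/3+120,0.025); print('plate side',np.round(w,3),pl(w))
np.savez('plate.npz',ctr=ctr,ey=ey,ex=ex)
E
```

```text
[[ 0.66223531  0.15800166]
 [ 0.69924693 -0.19802279]
 [ 0.42320589 -0.22645   ]
 [ 0.38515801  0.12890829]]
0.35794310707832533
0.27750092050846215
0.35738936276416067
0.27860052006540514
[ 0.54246154 -0.03439071] 96.0231140099391
top [321.3 175.8] 78 [ 0.5514 -0.1347  0.031 ] [  -1.7 -100.7]
top [221.7 176.9] 74 [0.5483 0.0639 0.031 ] [16.1 97.1]
top [270.4 178. ] 75 [ 0.5465 -0.0329  0.031 ] [4.2 1.1]
top [306.9 229.1] 231 [ 0.4454 -0.1045  0.037 ] [-103.9  -59.6]
side [44.4 15.4] 21 [0.3874 1.4869 0.031 ] [   5.4 1529.1]
side [146.6  69.7] 26 [0.5544 0.7237 0.031 ] [ 91.4 752.7]
side [151.6  84.3] 33 [0.5269 0.6204 0.031 ] [ 53.2 652.8]
side [179.   91.1] 308 [0.5759 0.5211 0.037 ] [ 91.5 548.9]
side [255.1 176.4] 60 [0.5484 0.0648 0.031 ] [16.3 98. ]
side [278.4 200.2] 66 [ 0.5459 -0.0324  0.031 ] [3.6 1.7]
side [308.9 227. ] 77 [ 0.5512 -0.1344  0.031 ] [  -1.8 -100.4]
side [260.5 238.6] 308 [ 0.4434 -0.1063  0.037 ] [-106.   -61.1]
pan [0.565 0.257 0.018] [ 52.7 287.4]
pan [0.576 0.154 0.018] [ 52.8 184.2]
pan [0.464 0.141 0.018] [-60.  183.1]
pan [0.454 0.248 0.018] [-58.1 289.7]
pan side [0.458 0.246 0.018] [-54.6 287.4]
pan side [0.566 0.257 0.018] [ 53.8 287.6]
pan side [0.579 0.159 0.018] [ 56.2 188.7]
pan side [0.464 0.146 0.018] [-59.3 187.7]
plate side [0.661 0.158 0.025] [138.5 178.9]
plate side [ 0.698 -0.2    0.025] [ 136.9 -180.5]
plate side [ 0.421 -0.23   0.025] [-141.6 -181.6]
plate side [0.387 0.126 0.025] [-137.4  176. ]
```

```bash
cat > go.py <<'E'
from h import *
from scipy.spatial.transform import Rotation as R
import sys
d=np.load('plate.npz'); ctr,ex,ey=d['ctr'],d['ex'],d['ey']; a0=np.degrees(np.arctan2(ey[1],ey[0]))
def state():
    s=r.sense(); q=R.from_rotvec(s['ee_rot']); p=s['tool_pos']; w=p[:2]-ctr
    t=q.apply([1,0,0]); 
    print('t',s['time_s'],'plate xy',np.round([w@ex*1e3,w@ey*1e3],1),'z',round(p[2]*1e3,1),'yaw',round(np.degrees(np.arctan2(t[1],t[0]))-a0,2),'F',np.round(s['ft_force'],1),'w',round(s['width'],4))
    return p,q
def rows(targets,jaw=1):
    # targets: list of (px,py mm plate; z mm TCP; yaw deg rel. plate y, + toward -x)
    p,q=state(); out=[]
    for x,y,z,a in targets:
        w=np.r_[ctr+ex*x/1e3+ey*y/1e3,z/1e3]; A=np.radians(a0+a)
        M=np.array([[np.cos(A),np.sin(A),0],[np.sin(A),-np.cos(A),0],[0,0,-1]])
        rv=(q.inv()*R.from_matrix(M)).as_rotvec(); dp=q.inv().apply(w-p)*1e3
        out+=[*np.round(rv,3),*np.round(dp,0),jaw]
    print([float(v) for v in out])
E
python3 - <<'E'
from go import *
# A start: slug (16,97), target (22,185): dir
for s,t in [((16.2,97.5),(22,185)),((4,1.4),(-5,185)),((-1.8,-100.5),(-30,185))]:
    v=np.subtract(t,s).astype(float); L=np.linalg.norm(v); u=v/L
    print('start',s-u*36,'end',np.array(s)+u*((190-s[1])/u[1]),'yaw',np.degrees(np.arctan2(-u[0],u[1])))
rows([(14,61,200,-4)]*5)
E
```

```text
start [13.8189395  61.57882865] end [ 22.33142857 190.        ] yaw -3.792343901738683
start [  5.76258947 -34.5568252 ] end [ -5.24509804 190.        ] yaw 2.80637025178825
start [   1.73864672 -136.32566091] end [-30.4938704 190.       ] yaw 5.641040165180207
t 0.8 plate xy [-244.5  672.2] z 251.8 yaw 63.36 F [ 0.1 -0.4  0.7] w 0.0918
[0.0, -0.0, 1.176, -505.0, -430.0, 52.0, 1.0, 0.0, -0.0, 1.176, -505.0, -430.0, 52.0, 1.0, 0.0, -0.0, 1.176, -505.0, -430.0, 52.0, 1.0, 0.0, -0.0, 1.176, -505.0, -430.0, 52.0, 1.0, 0.0, -0.0, 1.176, -505.0, -430.0, 52.0, 1.0]
```

Emit:
{"op": "apply_moves", "data": {"targets": [0,0,1.176,-505,-430,52,1,0,0,1.176,-505,-430,52,1,0,0,1.176,-505,-430,52,1,0,0,1.176,-505,-430,52,1,0,0,1.176,-505,-430,52,1], "squeeze": 10}}

```text
time_s: 1.3
tool_pos: [0.3504, 0.3886, 0.2324]
ee_rot: [1.663, 2.665, 0.002]
ft_force: [0.9, 0.5, 0.9]
width: 0.0563
```

```bash
python3 -c "
from go import *
rows([(14,61,200,-4)])"
```

```text
t 1.3 plate xy [-146.6  440.8] z 232.4 yaw 20.04 F [0.9 0.5 0.9] w 0.0563
[0.001, -0.001, 0.42, -412.0, 21.0, 32.0, 1.0]
```

Emit:
{"op": "apply_moves", "data": {"targets": [0,0,0.42,-412,21,32,1,0,0,0.42,-412,21,32,1,0,0,0.42,-412,21,32,1,0,0,0.42,-412,21,32,1,0,0,0.42,-412,21,32,1]}}

```text
time_s: 1.8
tool_pos: [0.4711, 0.1706, 0.2133]
ee_rot: [2.182, 2.26, 0.003]
ft_force: [1.4, 0.5, -0.4]
width: 0.0166
```

```bash
python3 -c "
from go import *
rows([(14,61,200,-4)])"
```

```text
t 1.8 plate xy [-49.5 211.4] z 213.3 yaw -4.0 F [ 1.4  0.5 -0.4] w 0.0166
[0.002, -0.001, -0.0, -146.0, 74.0, 13.0, 1.0]
```

Emit:
{"op": "apply_moves", "data": {"targets": [0,0,0,-146,74,13,1,0,0,0,-146,74,13,1,0,0,0,-146,74,13,1,0,0,0,-146,74,13,1,0.002,-0.001,0,-146,74,60,1]}}

```text
time_s: 2.3
tool_pos: [0.5571, 0.0236, 0.1584]
ee_rot: [2.182, 2.246, 0.015]
ft_force: [1.0, 1.0, -0.9]
width: 0.0004
```

```bash
python3 -c "
from go import *
rows([(14,61,110,-4),(14,61,75,-4),(14,61,58,-4),(14,61,53,-4),(14,61,53,-4)])"
```

```text
t 2.3 plate xy [20.7 56.1] z 158.4 yaw -4.37 F [ 1.   1.  -0.9] w 0.0004
[0.014, 0.001, -0.007, 4.0, -8.0, 48.0, 1.0, 0.014, 0.001, -0.007, 4.0, -8.0, 83.0, 1.0, 0.014, 0.001, -0.007, 4.0, -8.0, 100.0, 1.0, 0.014, 0.001, -0.007, 4.0, -8.0, 105.0, 1.0, 0.014, 0.001, -0.007, 4.0, -8.0, 105.0, 1.0]
```

Emit:
{"op": "apply_moves", "data": {"targets": [0.014,0.001,-0.007,4,-8,30,1,0.014,0.001,-0.007,4,-8,60,1,0.014,0.001,-0.007,4,-8,85,1,0.014,0.001,-0.007,4,-8,90,1,0.014,0.001,-0.007,4,-8,90,1]}}

```text
time_s: 2.8
tool_pos: [0.5496, 0.0277, 0.0677]
ee_rot: [-2.18, -2.26, 0.002]
ft_force: [0.7, 0.0, 0.6]
width: -0.0001
```

```bash
python3 -c "
from go import *
rows([(14,61,60,-4),(14,61,53,-4),(14,61,53,-4)])"
```

```text
t 2.8 plate xy [13.6 60.9] z 67.7 yaw -3.94 F [0.7 0.  0.6] w -0.0001
[-0.002, -0.0, 0.001, 0.0, 0.0, 8.0, 1.0, -0.002, -0.0, 0.001, 0.0, 0.0, 15.0, 1.0, -0.002, -0.0, 0.001, 0.0, 0.0, 15.0, 1.0]
```

Emit:
{"op": "apply_moves", "data": {"targets": [0,0,0,0,0,8,1,0,0,0,0,0,15,1,0,0,0,0,0,15,1,0,0,0,4,0,15,1,0,0,0,12,0,15,1]}}

```text
time_s: 3.3
tool_pos: [0.5495, 0.0393, 0.0532]
ee_rot: [-2.182, -2.259, 0.001]
ft_force: [0.2, 0.3, -0.3]
width: 0.0002
```

```bash
python3 -c "
from go import *
rows([(22,190,53,-4)])"
```

```text
t 3.3 plate xy [14.8 72.6] z 53.2 yaw -4.02 F [ 0.2  0.3 -0.3] w 0.0002
[-0.001, -0.0, -0.0, 118.0, -1.0, 0.0, 1.0]
```

Emit:
{"op": "apply_moves", "data": {"targets": [0,0,0,10,0,0,1,0,0,0,20,0,0,1,0,0,0,30,0,0,1,0,0,0,40,0,0,1,0,0,0,50,0,0,1]}}

```text
time_s: 3.8
tool_pos: [0.5477, 0.0904, 0.0533]
ee_rot: [-2.181, -2.26, 0.001]
ft_force: [0.4, -0.4, 0.3]
width: 0.0007
```

Run:
```python
from go import *
from m import *
rows([(22,190,53,-4)])
p,_=save('side','s1.png')
for c,s in blobs('side',p,0):
    if c[0]>200:
        w=ray_z('side',*c,0.031 if s[4]<200 else 0.037)[:2]-ctr; print(c,s[4],w@ex*1e3,w@ey*1e3)
cv2.imwrite('pics/s1c.png',cv2.resize(p[120:320,150:410,::-1],None,fx=3,fy=3,interpolation=cv2.INTER_CUBIC))
```

```text
t 3.8 plate xy [ 18.3 123.6] z 53.3 yaw -3.99 F [ 0.4 -0.4  0.3] w 0.0007
[-0.001, -0.0, 0.0, 67.0, -1.0, 0.0, 1.0]
[253.72727273 145.77272727] 44 92.92361707233859 192.7781533533516
[245.5625 155.6875] 16 49.78371021202922 174.5206063181439
[278.41791045 200.1641791 ] 67 3.7673935112765675 1.8267312722489621
[308.90909091 226.96103896] 77 -1.848981603074635 -100.40958835764906
[260.42718447 238.54368932] 309 -106.08145034341318 -61.0715934387196
```

View pics/s1c.png

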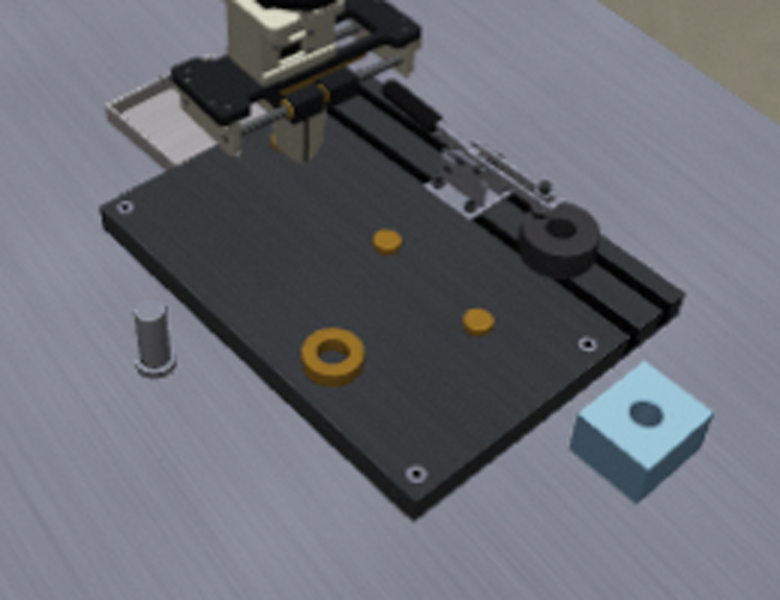

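The slug shows just ahead of the fingers at crop (275,140), so the push is working. I'll keep going over the end.

Emit:
{"op": "apply_moves", "data": {"targets": [0,0,0,8,0,0,1,0,0,0,18,0,0,1,0,0,0,28,0,0,1,0,0,0,38,0,0,1,0,0,0,48,0,0,1]}}

```text
time_s: 4.35
tool_pos: [0.5457, 0.1418, 0.0533]
ee_rot: [-2.178, -2.261, -0.001]
ft_force: [0.2, -0.8, 0.6]
width: 0.0007
```

Emit:
{"op": "apply_moves", "data": {"targets": [0,0,0,9,0,0,1,0,0,0,16,0,0,1,0,0,0,20,0,0,1,0,0,0,20,0,0,1,0,0,0,20,0,0,1]}}

```text
time_s: 4.85
tool_pos: [0.545, 0.1613, 0.0533]
ee_rot: [-2.178, -2.261, -0.0]
ft_force: [0.1, -0.3, -0.4]
width: 0.0003
```

Run:
```python
from go import *
from m import *
rows([(22,190,100,-4)])
for n in ('side','top'):
  p,_=save(n,n+'2.png')
  cv2.imwrite(f'pics/{n}2c.png',cv2.resize(p[90:320,100:410,::-1],None,fx=2.5,fy=2.5,interpolation=cv2.INTER_CUBIC))
```

```text
t 4.85 plate xy [ 23.1 194.3] z 53.3 yaw -3.89 F [ 0.1 -0.3 -0.4] w 0.0003
[-0.001, -0.001, 0.002, -4.0, -1.0, -47.0, 1.0]
```

View pics/side2c.png

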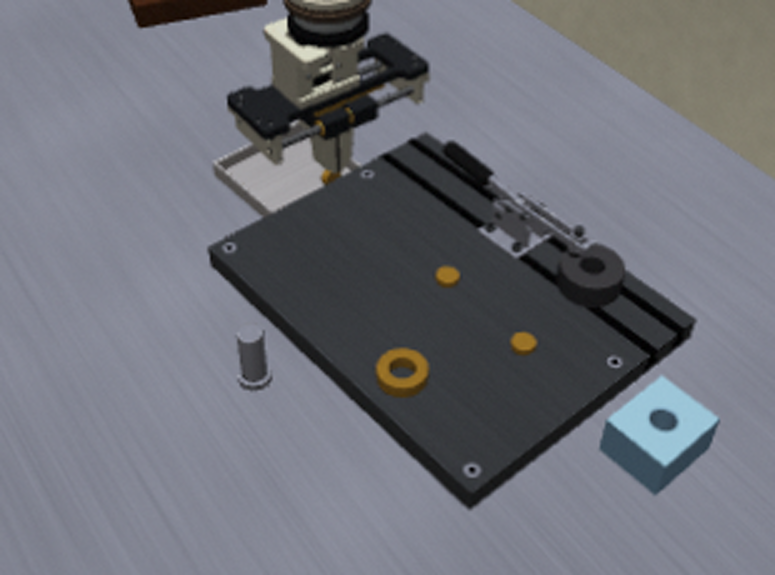

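View pics/top2c.png

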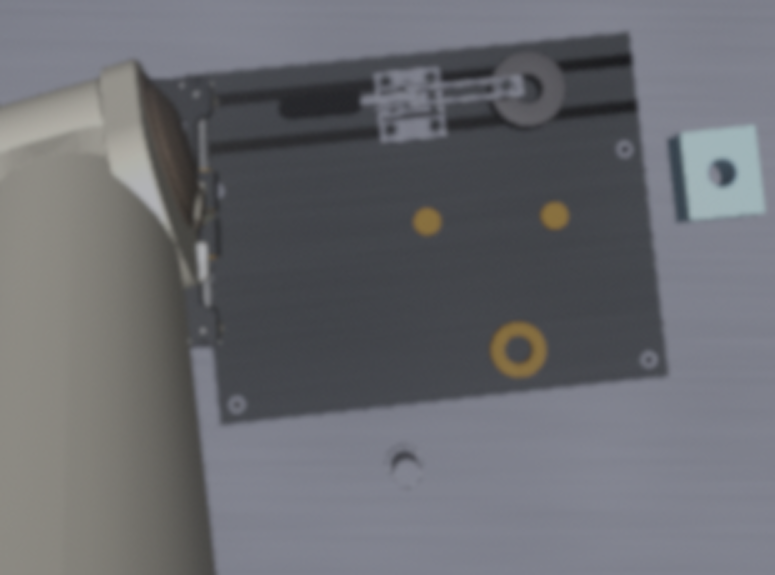

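Slug one shows in the pan, just beneath the fingertips at side crop (330,178). I'll lift straight up and move behind slug two.

```bash
python3 -c "
from go import *
rows([(22,194,75,-4),(22,190,100,-4),(17,150,110,-3),(15,110,110,0),(12,65,110,2.8)])"
```

```text
t 4.95 plate xy [ 23.1 194. ] z 53.3 yaw -3.92 F [ 0.2 -0.5 -0.4] w 0.0005
[-0.001, -0.001, 0.001, -0.0, -1.0, -22.0, 1.0, -0.001, -0.001, 0.001, -4.0, -1.0, -47.0, 1.0, -0.001, -0.001, -0.016, -44.0, -3.0, -57.0, 1.0, -0.001, -0.001, -0.068, -84.0, -2.0, -57.0, 1.0, -0.001, -0.001, -0.117, -129.0, -2.0, -57.0, 1.0]
```

Emit:
{"op": "apply_moves", "data": {"targets": [0,0,0,0,0,-22,1,0,0,0,-4,-1,-47,1,0,0,-0.016,-44,-3,-57,1,0,0,-0.068,-84,-2,-57,1,0,0,-0.117,-129,-2,-57,1]}}

```text
time_s: 5.45
tool_pos: [0.5484, 0.0312, 0.111]
ee_rot: [-2.04, -2.389, -0.003]
ft_force: [0.5, -1.1, 0.1]
width: 0.0004
```

```bash
python3 -c "
from go import *
rows([(10,20,110,2.8),(7,-20,110,2.8),(6,-36,110,2.8),(6,-36,90,2.8),(6,-36,75,2.8)])"
```

```text
t 5.45 plate xy [12.7 64.6] z 111.0 yaw 2.99 F [ 0.5 -1.1  0.1] w 0.0004
[0.001, -0.002, 0.003, -44.0, -5.0, 1.0, 1.0, 0.001, -0.002, 0.003, -84.0, -10.0, 1.0, 1.0, 0.001, -0.002, 0.003, -100.0, -12.0, 1.0, 1.0, 0.001, -0.002, 0.003, -100.0, -12.0, 21.0, 1.0, 0.001, -0.002, 0.003, -100.0, -12.0, 36.0, 1.0]
```

Emit:
{"op": "apply_moves", "data": {"targets": [0,0,0,-44,-5,1,1,0,0,0,-84,-10,1,1,0,0,0,-100,-12,1,1,0,0,0,-100,-12,21,1,0,0,0,-100,-12,36,1]}}

```text
time_s: 5.95
tool_pos: [0.552, -0.0711, 0.0744]
ee_rot: [-2.043, -2.386, -0.003]
ft_force: [-0.7, -0.2, -0.8]
width: 0.0005
```

Run:
```python
from go import *
from m import *
for n in ('side','top'):
  p,_=save(n,n+'3.png')
  cv2.imwrite(f'pics/{n}3c.png',cv2.resize(p[90:320,100:410,::-1],None,fx=2.5,fy=2.5,interpolation=cv2.INTER_CUBIC))
  for c,s in blobs(n,p,0):
    for z in (0.01,0.031):
        w=ray_z(n,*c,z)[:2]-ctr; print(n,c.round(1),s[4],z,np.round([w@ex*1e3,w@ey*1e3],1))
rows([(6,-36,65,2.8),(6,-36,55,2.8),(6,-36,53,2.8),(6,-36,53,2.8),(5.5,-28,53,2.8)])
```

```text
side [146.2  68.9] 36 0.01 [110.9 796.6]
side [146.2  68.9] 36 0.031 [ 92.9 758.2]
side [162.6  91.2] 180 0.01 [ 74.2 624.6]
side [162.6  91.2] 180 0.031 [ 57.3 591.4]
side [192.6  88.4] 158 0.01 [158.6 576. ]
side [192.6  88.4] 158 0.031 [139.1 544.3]
side [231.6 159.7] 32 0.01 [ 27.9 205.4]
side [231.6 159.7] 32 0.031 [ 12.4 184.8]
side [301.7 180.3] 35 0.01 [111.   30.8]
side [301.7 180.3] 35 0.031 [93.  15.5]
side [294.5 188.8] 24 0.01 [75.6 20.2]
side [294.5 188.8] 24 0.031 [58.7  5.2]
side [308.9 227. ] 77 0.01 [ 13.2 -88.7]
side [308.9 227. ] 77 0.031 [  -1.8 -100.4]
side [260.5 238.6] 307 0.01 [-90.7 -44.5]
side [260.5 238.6] 307 0.031 [-102.7  -57.5]
top [270.5 178.1] 77 0.01 [ 5.1 -0.6]
top [270.5 178.1] 77 0.031 [4. 1.]
t 6.05 plate xy [  3.8 -35.3] z 72.5 yaw 2.99 F [-1.2  0.6 -1. ] w 0.0004
[-0.004, -0.003, 0.003, -1.0, 2.0, 7.0, 1.0, -0.004, -0.003, 0.003, -1.0, 2.0, 17.0, 1.0, -0.004, -0.003, 0.003, -1.0, 2.0, 19.0, 1.0, -0.004, -0.003, 0.003, -1.0, 2.0, 19.0, 1.0, -0.004, -0.003, 0.003, 7.0, 2.0, 20.0, 1.0]
```

View pics/side3c.png

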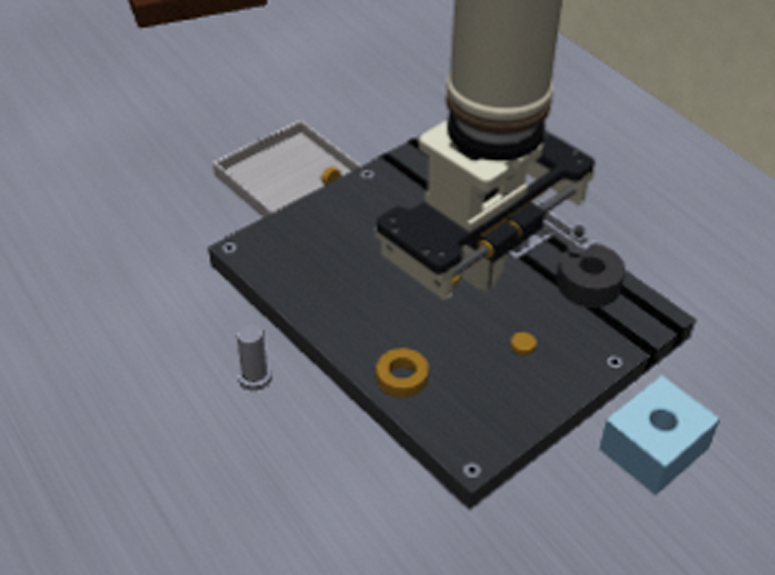

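View pics/top3c.png

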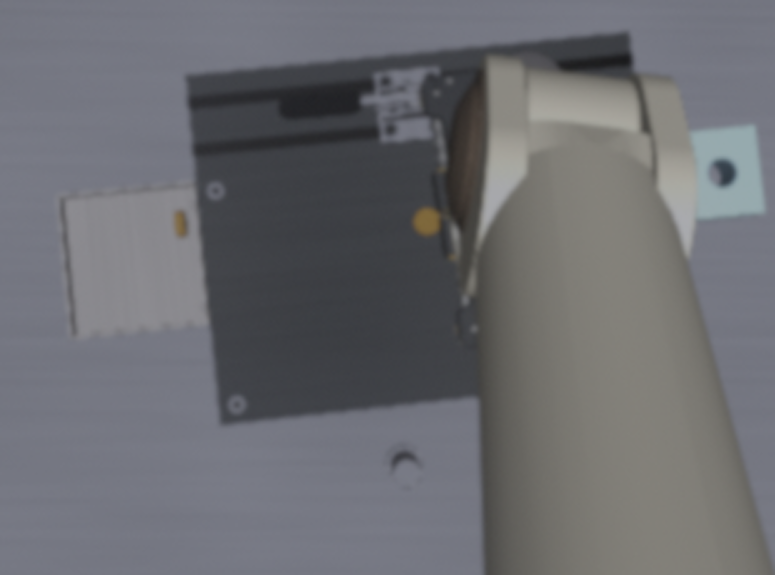

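Slug one leans on the inside of the pan at top crop (181,222), which is within the walls. Slug two sits undisturbed at (427,221), just ahead of the fingers, so I'll lower and push it.

Emit:
{"op": "apply_moves", "data": {"targets": [-0.004,-0.003,0,-1,2,7,1,-0.004,-0.003,0,-1,2,17,1,-0.004,-0.003,0,-1,2,19,1,-0.004,-0.003,0,2,2,19,1,-0.004,-0.003,0,9,2,19,1]}}

```text
time_s: 6.55
tool_pos: [0.5507, -0.0601, 0.0537]
ee_rot: [2.041, 2.388, 0.0]
ft_force: [0.1, -0.1, -0.3]
width: 0.0002
```

```bash
python3 -c "
from go import *
rows([(-5.2,194,53,2.8)])"
```

```text
t 6.55 plate xy [  5.5 -26.4] z 53.7 yaw 2.94 F [ 0.1 -0.1 -0.3] w 0.0002
[0.0, 0.0, 0.002, 221.0, 1.0, 1.0, 1.0]
```

Emit:
{"op": "apply_moves", "data": {"targets": [0,0,0,10,0,0,1,0,0,0,22,0,0,1,0,0,0,34,0,0,1,0,0,0,46,0,0,1,0,0,0,58,0,0,1]}}

```text
time_s: 7.05
tool_pos: [0.5415, -0.0014, 0.0539]
ee_rot: [2.04, 2.388, 0.001]
ft_force: [-0.2, -0.9, 0.6]
width: 0.0004
```

Emit:
{"op": "apply_moves", "data": {"targets": [0,0,0,12,0,0,1,0,0,0,24,0,0,1,0,0,0,36,0,0,1,0,0,0,48,0,0,1,0,0,0,60,0,0,1]}}

```text
time_s: 7.55
tool_pos: [0.532, 0.0588, 0.0539]
ee_rot: [2.04, 2.388, 0.0]
ft_force: [1.0, -0.7, 1.0]
width: 0.0004
```

```bash
python3 -c "
from go import *
from m import *
rows([(-5.2,194,53,2.8)])
p,_=save('side','s4.png')
cv2.imwrite('pics/s4c.png',cv2.resize(p[90:320,100:410,::-1],None,fx=2.5,fy=2.5,interpolation=cv2.INTER_CUBIC))
"
```

```text
t 7.55 plate xy [-0.6 93.8] z 53.9 yaw 2.97 F [ 1.  -0.7  1. ] w 0.0004
[0.001, 0.0, 0.003, 100.0, 1.0, 1.0, 1.0]
```

View pics/s4c.png

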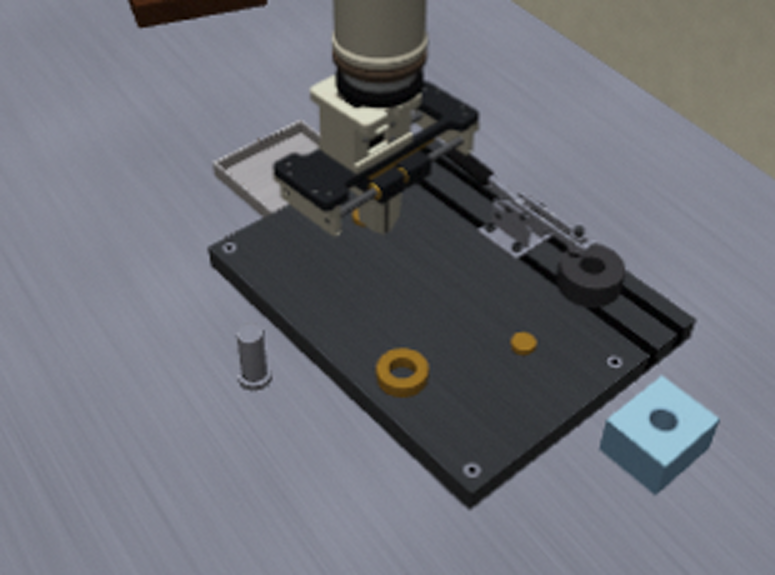

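Slug two shows ahead of the fingers at crop (358,217), so I'll keep pushing.

Emit:
{"op": "apply_moves", "data": {"targets": [0,0,0,10,0,1,1,0,0,0,21,0,1,1,0,0,0,32,0,1,1,0,0,0,43,0,1,1,0,0,0,54,0,1,1]}}

```text
time_s: 8.1
tool_pos: [0.5227, 0.1159, 0.0528]
ee_rot: [-2.037, -2.391, -0.002]
ft_force: [0.5, -0.2, -0.4]
width: 0.0006
```

Emit:
{"op": "apply_moves", "data": {"targets": [0,0,0,11,0,0,1,0,0,0,22,0,0,1,0,0,0,34,0,0,1,0,0,0,45,0,0,1,0,0,0,47,0,0,1]}}

```text
time_s: 8.6
tool_pos: [0.5149, 0.1646, 0.0529]
ee_rot: [-2.033, -2.393, -0.003]
ft_force: [-0.4, -0.1, -0.3]
width: 0.0004
```

```bash
python3 -c "
from go import *
from m import *
rows([(-5,196,75,2.8),(-5,190,100,2.8),(-4,150,110,5.6),(-2,105,110,5.6),(0,60,110,5.6)])
p,_=save('side','s5.png')
cv2.imwrite('pics/s5c.png',cv2.resize(p[90:320,100:410,::-1],None,fx=2.5,fy=2.5,interpolation=cv2.INTER_CUBIC))
"
```

```text
t 8.6 plate xy [ -6.6 200.8] z 52.9 yaw 3.27 F [-0.4 -0.1 -0.3] w 0.0004
[0.001, -0.002, 0.008, -5.0, 1.0, -22.0, 1.0, 0.001, -0.002, 0.008, -11.0, 1.0, -47.0, 1.0, 0.001, -0.002, -0.041, -51.0, -0.0, -57.0, 1.0, 0.001, -0.002, -0.041, -96.0, -1.0, -57.0, 1.0, 0.001, -0.002, -0.041, -141.0, -1.0, -57.0, 1.0]
```

View pics/s5c.png

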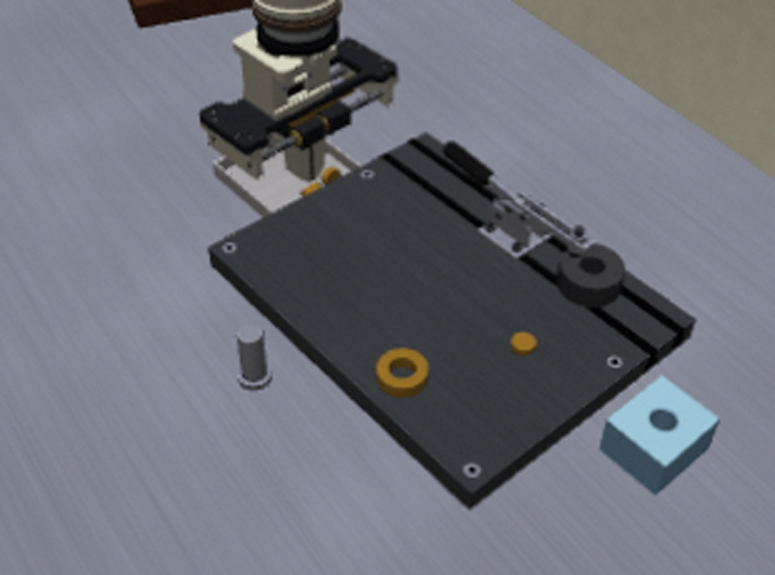

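Slug two lies in the pan at crop (311,188), next to slug one at (331,176). I'll lift and go behind slug three.

Emit:
{"op": "apply_moves", "data": {"targets": [0,0,0,0,0,-22,1,0,0,0,-11,1,-47,1,0,0,-0.041,-51,0,-57,1,0,0,-0.041,-96,-1,-57,1,0,0,-0.041,-141,-1,-57,1]}}

```text
time_s: 9.15
tool_pos: [0.5371, 0.0226, 0.1104]
ee_rot: [1.984, 2.435, 0.004]
ft_force: [1.3, 0.3, 0.6]
width: 0.0005
```

```bash
python3 -c "
from go import *
rows([(1,15,110,5.6),(1,-30,110,5.6),(1.5,-75,110,5.6),(2,-115,110,5.6),(2,-137,110,5.6)])"
```

```text
t 9.15 plate xy [ 0.7 57.3] z 110.4 yaw 5.63 F [1.3 0.3 0.6] w 0.0005
[0.002, -0.001, 0.001, -42.0, -4.0, 0.0, 1.0, 0.002, -0.001, 0.001, -87.0, -8.0, 0.0, 1.0, 0.002, -0.001, 0.001, -132.0, -12.0, 0.0, 1.0, 0.002, -0.001, 0.001, -172.0, -16.0, 0.0, 1.0, 0.002, -0.001, 0.001, -193.0, -18.0, 0.0, 1.0]
```

Emit:
{"op": "apply_moves", "data": {"targets": [0,0,0,-42,-4,0,1,0,0,0,-87,-8,0,1,0,0,0,-132,-12,0,1,0,0,0,-172,-16,0,1,0,0,0,-193,-18,0,1]}}

```text
time_s: 9.65
tool_pos: [0.5577, -0.1762, 0.1103]
ee_rot: [1.991, 2.428, 0.001]
ft_force: [-0.2, -0.4, -0.3]
width: 0.0006
```

```bash
python3 -c "
from go import *
from m import *
for n in ('side','top'):
  p,_=save(n,n+'6.png')
  cv2.imwrite(f'pics/{n}6c.png',cv2.resize(p[90:320,100:410,::-1],None,fx=2.5,fy=2.5,interpolation=cv2.INTER_CUBIC))
rows([(2,-137,90,5.6),(2,-137,70,5.6),(2,-137,57,5.6),(2,-137,53,5.6),(2,-137,53,5.6)])"
```

```text
t 9.75 plate xy [   0.2 -142.7] z 110.2 yaw 5.18 F [-0.4 -0.4  0.4] w 0.0006
[0.002, 0.002, -0.007, 6.0, 2.0, 20.0, 1.0, 0.002, 0.002, -0.007, 6.0, 2.0, 40.0, 1.0, 0.002, 0.002, -0.007, 6.0, 2.0, 53.0, 1.0, 0.002, 0.002, -0.007, 6.0, 2.0, 57.0, 1.0, 0.002, 0.002, -0.007, 6.0, 2.0, 57.0, 1.0]
```

View pics/top6c.png

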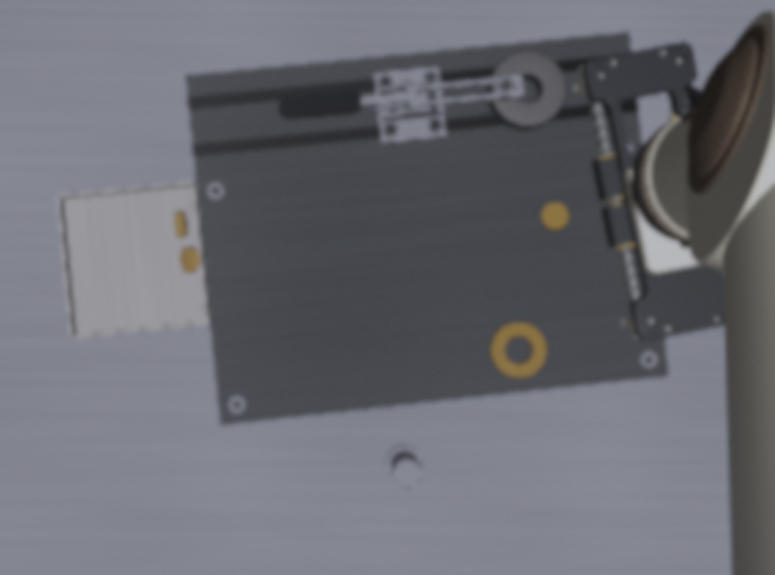

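View pics/side6c.png

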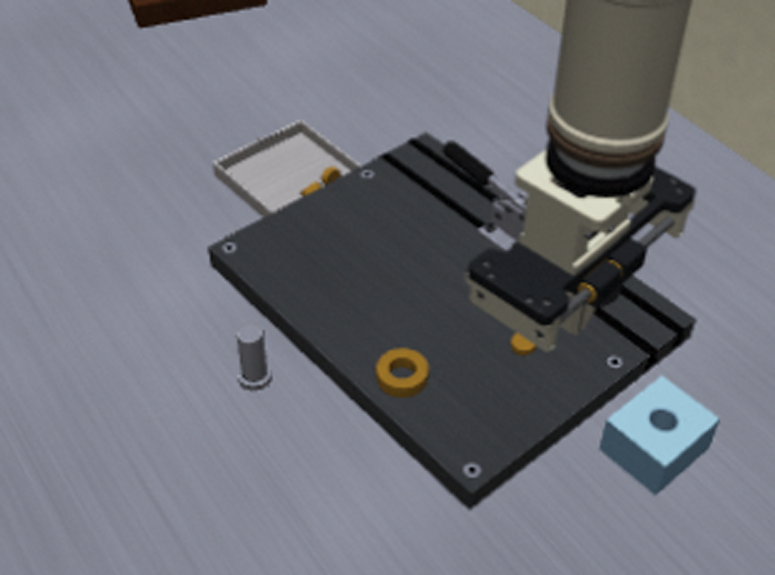

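Slugs one and two are in the pan at top crop (181,222) and (190,259). Slug three is ahead of the fingers at (555,215).

Emit:
{"op": "apply_moves", "data": {"targets": [0,0,0,6,2,20,1,0,0,0,6,2,40,1,0,0,0,6,2,53,1,0,0,0,6,2,57,1,0,0,0,6,2,57,1]}}

```text
time_s: 10.25
tool_pos: [0.5581, -0.1695, 0.0526]
ee_rot: [1.993, 2.427, -0.001]
ft_force: [0.4, -1.3, 0.7]
width: 0.0
```

```bash
python3 -c "
from go import *
from m import *
for z in (0.01,0.015,0.02):
  for u,v in ((181,222),(190,259)):
    w=ray_z('top',u/2.5+100,v/2.5+90,z)[:2]-ctr; print(z,np.round([w@ex*1e3,w@ey*1e3],1))
d=np.load('top_d.npy'); 
for v in range(185,202): print(v,np.round(d[v,168:184]*1000).astype(int))
rows([(1.2,-129,53,5.6),(-30.5,194,53,5.6)])"
```

```text
0.01 [ 23.9 196.9]
0.01 [ -6.6 192.6]
0.015 [ 23.5 196.2]
0.015 [ -6.8 191.9]
0.02 [ 23.1 195.5]
0.02 [ -7.  191.3]
185 [952 957 952 953 955 955 954 953 953 954 941 938 933 935 933 931]
186 [951 956 956 956 953 953 955 950 953 951 938 940 931 933 933 932]
187 [955 955 953 953 952 955 954 955 954 953 939 941 932 931 932 934]
188 [951 951 953 952 950 936 940 937 938 939 938 939 950 932 932 930]
189 [955 952 950 957 945 938 934 931 932 936 940 940 950 930 932 934]
190 [950 955 951 953 942 937 937 933 934 934 936 936 947 933 931 932]
191 [950 954 954 952 941 939 935 935 937 936 935 942 948 932 932 934]
192 [953 951 952 949 945 937 938 931 933 935 936 938 941 932 928 929]
193 [953 954 954 953 943 939 937 931 933 929 936 938 941 931 932 934]
194 [952 953 954 952 944 940 937 937 932 932 934 937 938 932 934 932]
195 [955 955 953 952 943 942 937 934 933 935 935 940 939 930 930 932]
196 [952 951 951 953 944 943 935 933 932 931 936 938 939 931 931 934]
197 [950 951 952 954 953 938 939 935 937 939 938 939 937 932 931 932]
198 [953 950 953 954 953 945 938 937 939 942 951 937 936 952 932 931]
199 [950 952 953 952 953 951 950 948 953 953 956 935 938 948 933 932]
200 [950 949 951 953 954 952 951 953 954 955 954 956 940 948 930 929]
201 [950 950 952 951 949 952 952 954 956 953 951 957 937 945 931 931]
t 10.25 plate xy [   1.4 -136. ] z 52.6 yaw 5.21 F [ 0.4 -1.3  0.7] w 0.0
[0.0, 0.001, -0.007, 7.0, 0.0, -0.0, 1.0, 0.0, 0.001, -0.007, 332.0, -2.0, -1.0, 1.0]
```

Emit:
{"op": "apply_moves", "data": {"targets": [0,0,0,4,0,0,1,0,0,0,12,0,0,1,0,0,0,24,0,0,1,0,0,0,36,0,0,1,0,0,0,48,0,0,1]}}

```text
time_s: 10.75
tool_pos: [0.5487, -0.1208, 0.0529]
ee_rot: [1.992, 2.428, 0.0]
ft_force: [0.8, -0.9, -0.6]
width: 0.0004
```

Emit:
{"op": "apply_moves", "data": {"targets": [0,0,0,12,0,0,1,0,0,0,24,0,0,1,0,0,0,36,0,0,1,0,0,0,48,0,0,1,0,0,0,60,0,0,1]}}

```text
time_s: 11.25
tool_pos: [0.5368, -0.061, 0.0529]
ee_rot: [1.992, 2.428, 0.0]
ft_force: [1.0, 0.9, 1.2]
width: 0.0005
```

Emit:
{"op": "apply_moves", "data": {"targets": [0,0,0,12,0,0,1,0,0,0,24,0,0,1,0,0,0,36,0,0,1,0,0,0,48,0,0,1,0,0,0,60,0,0,1]}}

```text
time_s: 11.75
tool_pos: [0.5249, -0.0012, 0.0528]
ee_rot: [1.991, 2.428, 0.0]
ft_force: [0.3, 0.4, -0.5]
width: 0.0005
```

```bash
python3 -c "
from go import *
from m import *
rows([(-30.5,194,53,5.6)])
p,_=save('side','s7.png')
cv2.imwrite('pics/s7c.png',cv2.resize(p[90:320,100:410,::-1],None,fx=2.5,fy=2.5,interpolation=cv2.INTER_CUBIC))
"
```

```text
t 11.75 plate xy [-14.   34.8] z 52.8 yaw 5.26 F [ 0.3  0.4 -0.5] w 0.0005
[0.001, 0.001, -0.006, 160.0, -2.0, -0.0, 1.0]
```

View pics/s7c.png

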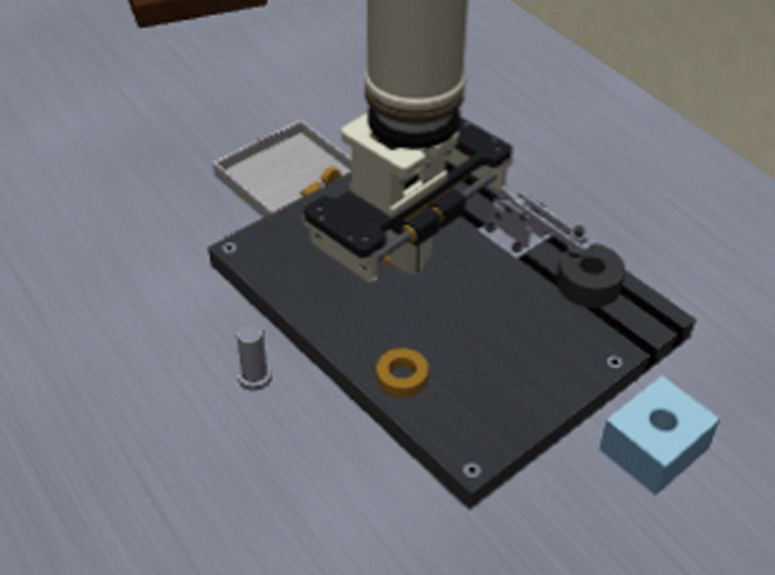

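Emit:
{"op": "apply_moves", "data": {"targets": [0,0,0,12,0,0,1,0,0,0,24,0,0,1,0,0,0,36,-1,0,1,0,0,0,48,-1,0,1,0,0,0,60,-1,-1,1]}}

```text
time_s: 12.3
tool_pos: [0.5111, 0.0611, 0.0537]
ee_rot: [-1.989, -2.431, -0.001]
ft_force: [-0.7, 0.1, 0.7]
width: 0.0003
```

Emit:
{"op": "apply_moves", "data": {"targets": [0,0,0,12,0,0,1,0,0,0,24,0,0,1,0,0,0,36,-1,0,1,0,0,0,48,-1,0,1,0,0,0,60,-1,0,1]}}

```text
time_s: 12.8
tool_pos: [0.4979, 0.1206, 0.0537]
ee_rot: [-1.989, -2.431, -0.001]
ft_force: [0.3, -0.5, -0.2]
width: 0.0006
```

Emit:
{"op": "apply_moves", "data": {"targets": [0,0,0,12,0,0,1,0,0,0,24,0,0,1,0,0,0,36,0,0,1,0,0,0,45,0,0,1,0,0,0,48,0,0,1]}}

```text
time_s: 13.3
tool_pos: [0.4881, 0.1692, 0.0537]
ee_rot: [-1.987, -2.433, -0.002]
ft_force: [-0.0, 0.0, 0.6]
width: 0.0006
```

```bash
python3 -c "
from go import *
from m import *
p,_=save('side','s8.png')
cv2.imwrite('pics/s8c.png',cv2.resize(p[90:320,100:410,::-1],None,fx=2.5,fy=2.5,interpolation=cv2.INTER_CUBIC))
rows([(-30.5,203,75,5.6),(-30,195,100,5.6),(-25,160,130,5.6),(-20,115,140,5.6),(-20,70,150,5.6)])
"
```

```text
t 13.35 plate xy [-32.7 208. ] z 53.8 yaw 5.5 F [-0.4  0.7  0.5] w 0.0004
[0.0, -0.001, -0.002, -5.0, 2.0, -21.0, 1.0, 0.0, -0.001, -0.002, -13.0, 1.0, -46.0, 1.0, 0.0, -0.001, -0.002, -48.0, 3.0, -76.0, 1.0, 0.0, -0.001, -0.002, -94.0, 4.0, -86.0, 1.0, 0.0, -0.001, -0.002, -138.0, -1.0, -96.0, 1.0]
```

View pics/s8c.png

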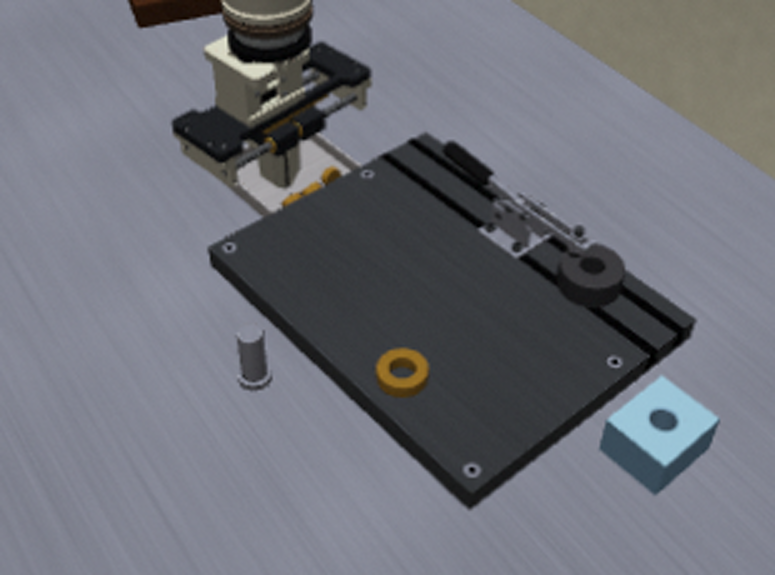

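All three slugs show in the pan, at crop (290,200), (311,188) and (331,176). I'll lift clear and check them closely.

Emit:
{"op": "apply_moves", "data": {"targets": [0,0,0,0,0,-21,1,0,0,0,-13,1,-46,1,0,0,0,-48,3,-76,1,0,0,0,-94,4,-86,1,0,0,0,-138,-1,-96,1]}}

```text
time_s: 13.85
tool_pos: [0.5162, 0.0317, 0.1511]
ee_rot: [1.986, 2.432, 0.004]
ft_force: [-0.2, -1.1, 0.2]
width: 0.0004
```

Emit:
{"op": "apply_moves", "data": {"targets": [0,0,0,-40,0,-10,1,0,0,0,-80,0,-20,1,0,0,0,-100,0,-30,1,0,0,0,-100,0,-40,1,0,0,0,-100,0,-40,1]}}

```text
time_s: 14.35
tool_pos: [0.5367, -0.067, 0.1922]
ee_rot: [1.988, 2.429, 0.007]
ft_force: [0.3, 0.7, 0.1]
width: 0.0006
```

Run:
```python
from go import *
from m import *
state()
for n in ('side','top'):
  p,d=save(n,n+'9.png')
  c=p[125:185,180:270] if n=='side' else p[155:235,115:205]
  cv2.imwrite(f'pics/{n}9c.png',cv2.resize(c[...,::-1],None,fx=7,fy=7,interpolation=cv2.INTER_CUBIC))
  for c,s in blobs(n,p,0):
    for z in (0.012,0.037):
        w=ray_z(n,*c,z)[:2]-ctr; print(n,c.round(1),s,z,np.round([w@ex*1e3,w@ey*1e3],1))
  hsv=cv2.cvtColor(p,cv2.COLOR_RGB2HSV); m=(hsv[...,0]>10)&(hsv[...,0]<32)&(hsv[...,1]>90)
  v,u=np.nonzero(m); W=world(n,u,v,d[v,u]); X=(W[:,:2]-ctr)@ex*1e3; Y=(W[:,:2]-ctr)@ey*1e3
  k=(Y>160)&(Y<260)
  for lo,hi in ((-60,-20),(-20,8),(8,50)):
    q=k&(X>lo)&(X<hi)
    if q.any(): print(n,lo,'n',q.sum(),'x',X[q].min().round(),X[q].max().round(),'y',Y[q].min().round(),Y[q].max().round(),'z',np.round(np.percentile(W[q,2],[0,10,50,90,100])*1e3))
```

```text
t 14.35 plate xy [ -9.2 -31.9] z 192.2 yaw 5.39 F [0.3 0.7 0.1] w 0.0006
side [173.2  88.9] [144  65  62  36 383] 0.012 [106.7 611.9]
side [173.2  88.9] [144  65  62  36 383] 0.037 [ 85.3 572.7]
side [300.1 132.3] [289 122  23  18  60] 0.012 [250.7 175.2]
side [300.1 132.3] [289 122  23  18  60] 0.037 [224.1 151.8]
side [292.2 143.6] [288 140   8   9  32] 0.012 [196.4 151.8]
side [292.2 143.6] [288 140   8   9  32] 0.037 [171.8 129.2]
side [231.6 159.7] [229 157   7   7  32] 0.012 [ 26.4 203.4]
side [231.6 159.7] [229 157   7   7  32] 0.037 [  7.9 179. ]
side [220.3 167.1] [213 163  15   9  41] 0.012 [-14.2 198.6]
side [220.3 167.1] [213 163  15   9  41] 0.037 [-31.2 174.3]
side [260.4 238.5] [250 229  22  20 309] 0.012 [-91.9 -45.6]
side [260.4 238.5] [250 229  22  20 309] 0.037 [-106.1  -61.1]
side -60 n 20 x -42.0 -24.0 y 186.0 194.0 z [19. 19. 23. 25. 25.]
side -20 n 23 x -18.0 3.0 y 180.0 206.0 z [ 5. 18. 23. 27. 27.]
side 8 n 33 x 13.0 30.0 y 192.0 201.0 z [13. 14. 21. 25. 28.]
top [175.5 193.2] [174 190   4   7  26] 0.012 [ -5.9 193.2]
top [175.5 193.2] [174 190   4   7  26] 0.037 [ -6.9 190. ]
top [176.7 205.9] [175 203   4   7  25] 0.012 [-31.5 193.3]
top [176.7 205.9] [175 203   4   7  25] 0.037 [-31.8 190.1]
top -60 n 34 x -38.0 -24.0 y 187.0 197.0 z [16. 19. 24. 27. 29.]
top -20 n 39 x -14.0 0.0 y 187.0 198.0 z [12. 17. 23. 26. 27.]
top 8 n 19 x 15.0 29.0 y 194.0 198.0 z [19. 21. 25. 27. 27.]
```

View pics/side9c.png

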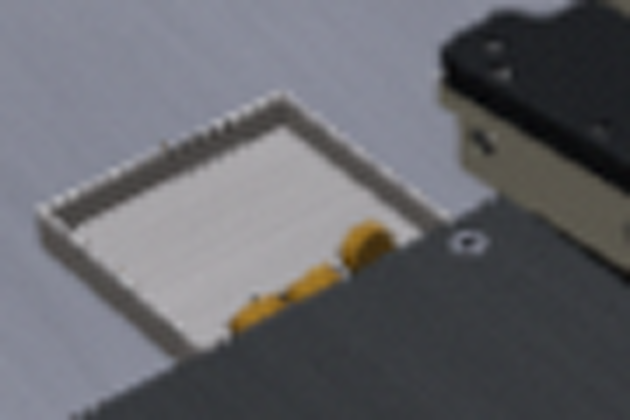

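View pics/top9c.png

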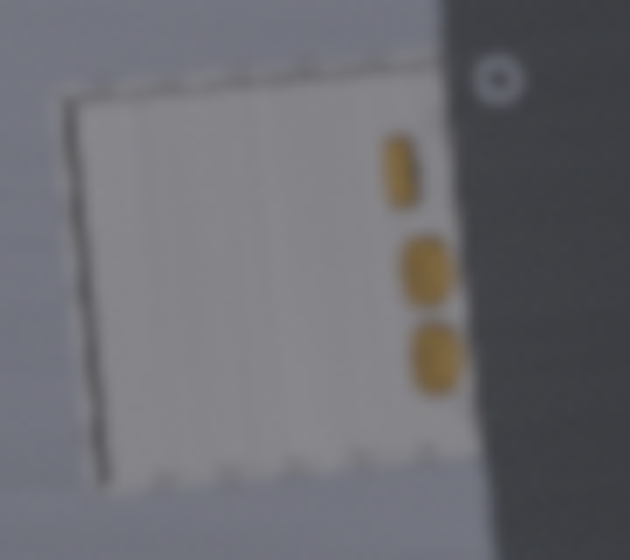

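All three slugs are inside the pan walls, leaning at side crop (258,312), (315,283) and (367,246). Before handing in I'll check that nothing is moving and the bystanders are unmoved.

Run:
```python
from go import *
from m import *
for i in range(2):
    p,d=save('side','side_f%d.png'%i)
    print([(c.round(1).tolist(),int(s[4])) for c,s in blobs('side',p,0) if 210<c[0]<270 and c[1]>150])
p0=cv2.imread('pics/side0.png').astype(int); D=np.abs(p0-cv2.imread('pics/side_f1.png').astype(int)).max(2)
for n,b in dict(punch=(186,216,214,252),guide=(333,236,390,290),ring=(247,223,279,254)).items():
    print(n,'max/mean diff',D[b[1]:b[3],b[0]:b[2]].max(),D[b[1]:b[3],b[0]:b[2]].mean().round(2))
state()
```

```text
[([231.6, 159.7], 32), ([220.3, 167.1], 40), ([260.4, 238.6], 308)]
[([231.6, 159.7], 32), ([220.3, 167.1], 41), ([260.4, 238.6], 308)]
punch max/mean diff 11 6.09
guide max/mean diff 11 6.26
ring max/mean diff 10 4.2
t 14.55 plate xy [-10.1 -29.4] z 190.4 yaw 5.65 F [-0.3 -0.7 -0.2] w 0.0004
```

```bash
python3 -c "
from plant import r
print(r.sign_off())"
```

```text
the job is handed in; nothing more can be done
None
```

All three slugs are in the slug pan, and I handed the job in at 14.6 s of the 53 s allowed. I swept each one along the plate with closed fingers about 3–4 mm above it, and over the +y end into the pan. No slug was picked up.

**Last checks:**
- **Slugs:** two pictures in a row showed them in the same places, so they are at rest. All are within the walls, with their highest points at about 25–29 mm above the counter.
- **Bystanders:** the guide block, punch and setting ring look unmoved against the first picture.
- **Robot:** the fingers finished about 0.14 m above the plate with no contact force. Force readings never passed about 1.5 N in any direction.

**Weak point:** the slugs do not lie flat. One stands almost on its edge, and the other two lean on the wall nearest the plate. I estimate the centres of those two undersides at only 2–4 mm inside that wall. I left them there rather than risk disturbing them.

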